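# Move the red-banded sample vial from the rack to the weighing block

## Task

The sample with the red band and red cap dot is to be weighed next: take the red-banded vial out of the blue rack and set it, upright and fully down, into the well of the grey metal block that stands in front of the balance, then let go. Do not drop it, and leave the other two vials standing in their holes in the rack.

Things in the scene. Friction and masses are not known exactly. Their poses are not given: they have to be found in the camera images.
- vial_red_center (a point): Glass sample vial with white screw cap and a RED band and a red dot on the cap, a plain cylinder 27 mm in diameter, 72 mm tall, 40 g. Origin at its centre, half-way up; z is up along its axis. It starts upright in one of the three holes of a blue rack (198 x 64 mm, 30 mm high, fixed; holes in a row 64 mm apart, 34 mm wide, 26 mm deep, so the upper 46 mm stands clear).
- vial_green_center (a point): Vial like the red one (27 mm diameter, 72 mm tall, white cap) but with a GREEN band and green dot on the cap; stays in the rack. Origin at its centre, half-way up; z is up along its axis. It starts upright in one of the three holes of a blue rack.
- vial_blue_center (a point): Smaller vial, 22 mm in diameter, 58 mm tall, black cap and BLUE band, blue dot on the cap; stays in the rack. Origin at its centre, half-way up; z is up along its axis. It starts upright in one of the three holes of a blue rack.
- well (a point): Centre of the mouth of the only well in a grey metal block (66 x 66 mm on an 80 mm black foot, fixed to the bench). The point lies level with the block's top face, 30 mm above the bench; the well is round, 34 mm wide and 26 mm deep, with a 6 mm chamfer that widens its mouth to 46 mm. z is up. A 72 mm vial standing on its floor has its centre 10 mm above this point.
Not all that is in view belongs to the job. What is shaped like the part that bears vial_red_center but purple or turquoise is not meant.

How it is judged (in metres and radians):
On the way:
1. the red-banded vial is lifted clear of the rack (height (world z) of vial_red_center above 0.075 m), for 0.1 s.
At the end, for the whole second after the job is handed in: The red-banded vial stands at rest on the floor of the block's well: axis within 12 mm of the well's centre, height within 6 mm of fully down, upright within 10 degrees, released. The green-banded and blue-banded vials are within 25 mm of where they started and upright within 14 degrees (horizontal distance between vial_red_center and well below 0.012 m and z of vial_red_center in the frame of well between 0.004 and 0.016 m and angle between vial_red_center's own z axis and vertical below 0.17 rad and linear speed of vial_red below 0.02 m/s and distance of each of vial_green_center, vial_blue_center from where it was at the start of the episode below 0.025 m and angle between each of vial_green_center, vial_blue_center's own z axis and vertical below 0.25 rad); the robot touches nothing.
It fails at once if the red-banded vial is dropped (falls freely, faster than 0.9 m/s: from more than about 4 cm) (contact force between the fingers and vial_red below 0.1 N and linear speed of vial_red above 0.9 m/s).
It fails at once if the green-banded or blue-banded vial is moved more than 40 mm from its place (distance of any of vial_green_center, vial_blue_center from where it was at the start of the episode above 0.04 m).
It also fails if it takes over 38 s, if anything falls off the work surface, if the arm or the gripper's body presses on something with over 40 N, if the wrist force passes 120 N, or if a joint passes its speed limit or range.

## Robot

A 6-joint arm with a two-finger parallel gripper is mounted at the origin on a cart in front of the work surface, level with it; the furniture and walls round the work are solid. World frame = base frame: x ahead of the robot, y to its left, z up, the work surface at z = 0. Lengths are in m, angles in degrees, forces in N, time in s.
With the tool pointing down it reaches from about 0.275 to 0.825 m from the base axis. Payload 5.2 kg.
Tool frame: the origin (TCP) lies midway between the tips of the shut fingers; the grasp point (between the pads) lies 19 mm behind it; z points along the fingers, x is the direction in which the jaws open and shut, and the axes are right-handed (so a half turn about z gives the same grasp; the last joint's range is limited). The gripper opens to 93 mm and grips with 3 to 60 N. Pads are 15 mm wide; open, the fingers measure 128 mm over their backs; the gripper's body (75 mm by 188 mm) begins 65 mm behind the grasp point.
Start: joints at [-75.103, 14.817, 87.949, -0, 77.235, -11.62], TCP at [0.246, -0.492, 0.219] pointing down, gripper open.
Joint ranges: [-179.93, 179.93], [-52.35, 119.4], [10.71, 147.94], [-69.91, 249.91], [12.55, 155.21], [-178.61, 178.61]. Speed limits (degrees/s): [147.25, 147.25, 180, 180, 180, 180].

## Interface

Orientations are given as [roll, pitch, yaw] about the fixed x, y, z axes, in that order (R = Rz(yaw) Ry(pitch) Rx(roll)).
In Python, from bench import robot gives the robot as it stands. The module is installed in compiled form; this text tells all that it offers.
- The arm moves only by the tool apply_moves, never from a script. Its arguments are lists of equal length, an entry for each row: "travel": the shift along the tool's x, y, z in mm, a list of three; "delta_rot": the turn, a rotation vector about the tool's x, y, z in rad, a list of three; "claw": the closure in counts, from 0 (fully open) to 255 (shut). In form: {"travel": [[dx, dy, dz], ...], "delta_rot": [[rx, ry, rz], ...], "claw": [claw, ...]}. A call has 1 to 20 rows; each row is the pose to reach, as a shift and turn from the pose commanded when the call began, along the tool's axes at that moment; what a row does not reach only later rows make up. A row lasts 1/12 s, in which the tool goes at most 41.7 mm and 7.16 degrees, less where a joint would pass 70% of its speed; a pose out of reach is approached as far as the arm can. A call with a gripper value outside its range is refused whole. The fingers move at their own pace and stop on an object; "newtons" is the grip in N (left out, the last holds). Time passes only in rows, so rows that repeat a pose let the fingers close. It gives the time, the measured TCP pose, the force and the opening at its end, in the units of the state.
- robot.state(): the state, without advancing time (a new reading comes with each control period).
- robot.get_image(name): name is "scene" or "top" or "wrist"; returns the picture (400x640x3 uint8, blue, green, red); there is no depth.
- robot.camera_model(name): a dict with "mtx" (3x3 intrinsics, pixels), "k1" (the pictures are not rectified: a ray, as slopes to the right and down, at radius r is drawn at 1 + k1 r^2 times it, then the intrinsics apply), "rvec" (rotation vector, rad) and "tvec" (3), from world to camera coordinates, as OpenCV has them. Camera axes: x right, y down, z forward; pixel columns grow to the right and rows downward; lengths in m; the calibration is good to about 2 mm. A picture is of the moment at which its call begins: read the wrist's pose just before it. camera_model takes no time and is no camera call; for the wrist camera it gives the pose at the moment of the call.
- robot.close_job(): hands the job in, once; it reports no verdict.
Trained networks look in the newest picture that a camera, given by its name, has taken for a name from the list of things; names that differ only in an ending like _2 or _b are one class to them, and where a whole thing is asked for, a point or a joint stands for the part that bears it (a point fixed in the world has none). Each returns a list of dicts, best first, with "score" (0 to 1); they miss things now and then, are a little off and sometimes report something else, mostly with a low value. They report only what shows in the picture. A call takes as long as a camera call. They do not tell look-alikes from the thing itself.
- robot.find_in(camera, query): "location" ([x, y, z] in m, in world coordinates, good to about 4 mm: the middle of the surface that is visible of it).
The state is a dict: "clock": time; "qpos": joint angles; "qd": joint speeds; "tau": joint torques, N m; "position": TCP position; "tool_rot": TCP orientation; "contact_force": force on the tool from outside, world axes, zero at the start; "wrist_torque": the same for the moment, N m; "opening": finger opening in m.
Only numpy, scipy, OpenCV 4.12 (cv2) and the standard library are available. Lean on these libraries where they do the work, as an engineer would, in place of code of your own. Each camera call takes 0.05 s, during which the arm holds its last target. There are 200 camera calls.

## Working session

There is one attempt and no reset: what is moved stays moved. The work goes in short steps, Python scripts to look and compute and a tool call to move; the robot and the scene stay as the last step left them, time stands still between calls to the robot, and variables do not carry over. Pictures are saved under pics/ and viewed, about 8 in all and at most 12, crops included, and the job is handed in when it is done.

Besides the shell and the picture viewer there is one more tool, called after ">>>" as name(argument=value, ...) on one line, values as JSON. apply_moves: Moves the arm, as the interface text tells. Its arguments: {"type":"object","properties":{"travel":{"type":"array"},"delta_rot":{"type":"array"},"claw":{"type":"array"},"newtons":{"type":"number"}},"required":["travel","delta_rot","claw"]}

```bash
mkdir -p pics; cat > h.py <<'E'
import numpy as np, cv2
from bench import robot
def ray(cam,u,v,z):
    m=robot.camera_model(cam); K=np.array(m["mtx"]);k=m["k1"]
    p=cv2.undistortPoints(np.array([[[u,v]]],float),K,np.array([k,0,0,0.]))[0,0]
    R=cv2.Rodrigues(np.array(m["rvec"],float))[0];t=np.array(m["tvec"],float).ravel()
    o=-R.T@t; d=R.T@np.array([p[0],p[1],1]); return o+d*(z-o[2])/d[2]
def proj(cam,P):
    m=robot.camera_model(cam)
    return cv2.projectPoints(np.array([P],float),np.array(m["rvec"],float),np.array(m["tvec"],float),np.array(m["mtx"],float),np.array([m["k1"],0,0,0.]))[0][0,0]
E
python3 - <<'E'
from h import *
for c in ["top","scene"]:
    im=robot.get_image(c); cv2.imwrite(f"pics/{c}0.png",im)
    for q in ["vial_red_center","vial_green_center","vial_blue_center","well"]:
        for d in robot.find_in(c,q): print(c,q,round(d["score"],2),np.round(d["location"],3),proj(c,d["location"]).round())
print(robot.state())
E
```

```text
top vial_red_center 0.7 [0.458 0.31  0.074] [256. 228.]
top vial_red_center 0.69 [0.49  0.415 0.069] [205. 211.]
top vial_red_center 0.5 [0.438 0.363 0.071] [229. 237.]
top vial_red_center 0.48 [0.539 0.322 0.077] [251. 188.]
top vial_green_center 0.55 [0.563 0.198 0.077] [313. 178.]
top well 0.92 [0.455 0.038 0.028] [388. 234.]
scene vial_red_center 0.86 [0.534 0.33  0.055] [259. 228.]
scene vial_red_center 0.8 [0.486 0.423 0.042] [225. 263.]
scene vial_red_center 0.77 [0.423 0.372 0.042] [270. 272.]
scene vial_red_center 0.59 [0.45  0.319 0.042] [288. 254.]
scene vial_green_center 0.62 [0.559 0.205 0.055] [306. 205.]
scene vial_blue_center 0.76 [0.553 0.265 0.052] [283. 216.]
scene well 0.87 [0.45  0.057 0.022] [393. 221.]
{'clock': 0.5, 'qpos': array([-7.51023761e+01,  1.48157570e+01,  8.79515302e+01,  8.41606471e-04,
        7.72321603e+01, -1.16203304e+01]), 'qd': array([ 0.01006474,  0.03852167, -0.01797343,  0.00077804,  0.0312059 ,
        0.07801012]), 'tau': array([-6.34571734e-05, -4.36810648e+01, -2.84073150e+01,  7.19900290e-02,
        3.22853413e-02, -1.59394682e-05]), 'position': array([ 0.24558224, -0.49212662,  0.21864389]), 'tool_rot': array([-1.79999307e+02, -7.06528407e-04, -6.34822318e+01]), 'contact_force': array([-0.59957937,  0.19350987,  0.35218643]), 'wrist_torque': array([-0.00184491,  0.01774075,  0.01628381]), 'opening': 0.09316158913011778}
```

View pics/top0.png

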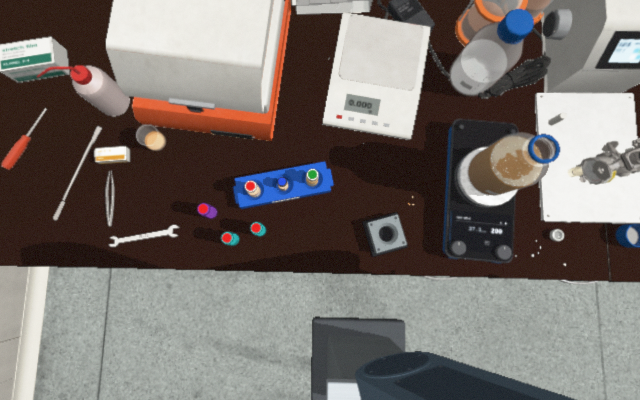

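View pics/scene0.png

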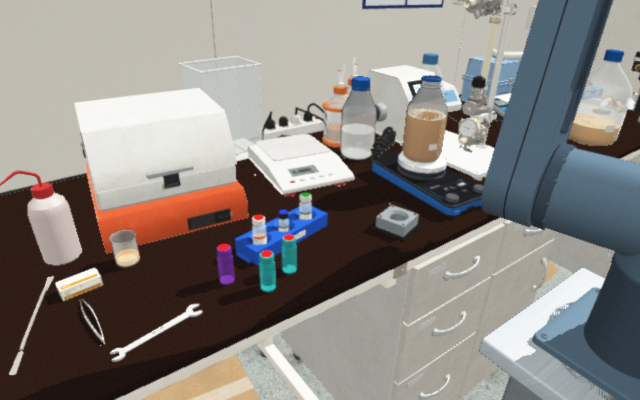

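```bash
python3 - <<'E'
from h import *
im=robot.get_image("top")
a=cv2.resize(im[145:260,185:345],None,fx=4,fy=4,interpolation=cv2.INTER_CUBIC)
b=cv2.resize(im[205:265,350:460],None,fx=4,fy=4,interpolation=cv2.INTER_CUBIC)
out=np.zeros((460+240,640,3),np.uint8);out[:460]=a;out[460:,:440]=b
cv2.imwrite("pics/crop.png",cv2.resize(out,None,fx=.857,fy=.857))
hsv=cv2.cvtColor(im,cv2.COLOR_BGR2HSV);h,s,v=cv2.split(hsv)
def blob(m,box):
    x0,y0,x1,y1=box; ys,xs=np.nonzero(m[y0:y1,x0:x1]); return xs.mean()+x0,ys.mean()+y0,len(xs)
r=blob(((h<8)|(h>172))&(s>150)&(v>120),(240,176,264,200)); g=blob((h>45)&(h<75)&(s>130)&(v>60),(302,166,324,188))
print(r,ray("top",*r[:2],.076)); print(g,ray("top",*g[:2],.076))
d=blob(v<45,(376,222,398,246)); print(d,ray("top",*d[:2],.03))
for n,p in dict(ovenR=(272,137),ovenL=(135,125),ovenTopR=(268,95),hotTL=(450,122),hotBL=(445,258),blk=(386,234)).items():
    print(n,*[ray("top",*p,z).round(3) for z in (0,.03,.1)])
E
```

```text
(np.float64(250.0), np.float64(185.67857142857142), 56) [0.5433545  0.32543044 0.076     ]
(np.float64(312.0), np.float64(174.0), 45) [0.5706109  0.20038263 0.076     ]
(np.float64(386.46610169491527), np.float64(233.47457627118644), 118) [0.45635593 0.0404176  0.03      ]
ovenR [0.668 0.292 0.   ] [0.66  0.289 0.03 ] [0.639 0.282 0.1  ]
ovenL [0.688 0.6   0.   ] [0.678 0.587 0.03 ] [0.656 0.557 0.1  ]
ovenTopR [0.767 0.304 0.   ] [0.755 0.301 0.03 ] [0.727 0.294 0.1  ]
hotTL [ 0.713 -0.109  0.   ] [ 0.703 -0.098  0.03 ] [ 0.679 -0.074  0.1  ]
hotBL [ 0.409 -0.091  0.   ] [ 0.409 -0.081  0.03 ] [ 0.408 -0.058  0.1  ]
blk [0.457 0.036 0.   ] [0.455 0.041 0.03 ] [0.451 0.055 0.1  ]
```

View pics/crop.png

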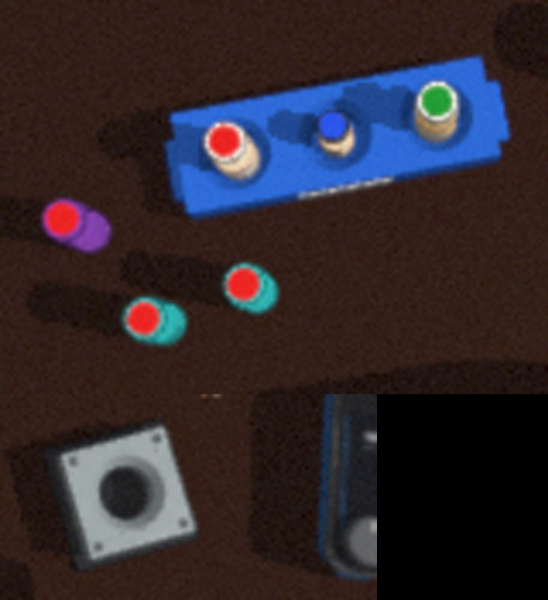

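The target is the vial at top (250,186), with a white cap, red dot and standing in the blue rack. The other red-dotted ones, at (205,211), (229,237) and (256,228), are purple or turquoise and not in the rack, so they are decoys. The crop confirms this. Red and green are 128 mm apart, as they should be. The well is at about (0.456, 0.040).

>>> apply_moves(travel=[[-389, -321, 0], [-389, -321, 0], [-389, -321, 0], [-389, -321, 0], [-389, -321, 0], [-389, -321, 0], [-389, -321, 0], [-389, -321, 0], [-389, -321, 0], [-389, -321, 0], [-389, -321, 0], [-389, -321, 0], [-389, -321, 0], [-389, -321, 0], [-389, -321, 0]], delta_rot=[[0, 0, 0], [0, 0, 0], [0, 0, 0], [0, 0, 0], [0, 0, 0], [0, 0, 0], [0, 0, 0], [0, 0, 0], [0, 0, 0], [0, 0, 0], [0, 0, 0], [0, 0, 0], [0, 0, 0], [0, 0, 0], [0, 0, 0]], claw=[118, 118, 118, 118, 118, 118, 118, 118, 118, 118, 118, 118, 118, 118, 118], newtons=15)

```text
clock: 1.8
position: [0.3591, -0.0008, 0.2188]
tool_rot: [180.0, -0.0, -63.3]
contact_force: [0.0, 0.0, -0.1]
opening: 0.0498
```

>>> apply_moves(travel=[[-209, -309, 40], [-209, -309, 40], [-209, -309, 40], [-209, -309, 40], [-209, -309, 40], [-209, -309, 40], [-209, -309, 40], [-209, -309, 40], [-209, -309, 40], [-209, -309, 40], [-209, -309, 60], [-209, -309, 60], [-209, -309, 60]], delta_rot=[[0, 0, 0], [0, 0, 0], [0, 0, 0], [0, 0, 0], [0, 0, 0], [0, 0, 0], [0, 0, 0], [0, 0, 0], [0, 0, 0], [0, 0, 0], [0, 0, 0], [0, 0, 0], [0, 0, 0]], claw=[118, 118, 118, 118, 118, 118, 118, 118, 118, 118, 118, 118, 118])

```text
clock: 2.88
position: [0.5425, 0.3212, 0.1573]
tool_rot: [179.8, -0.0, -63.7]
contact_force: [0.4, -0.4, 0.6]
opening: 0.0499
```

```bash
python3 - <<'E'
from h import *
s=robot.state(); print(s["position"],s["tool_rot"],s["clock"])
im=robot.get_image("wrist"); P=(.543,.325,.076); print(proj("wrist",P),proj("wrist",s["position"]))
cv2.imwrite("pics/w1.png",im)
h,sa,v=cv2.split(cv2.cvtColor(im,cv2.COLOR_BGR2HSV))
m=((((h<8)|(h>172))&(sa>150)&(v>110))*255).astype(np.uint8)
n,_,st,c=cv2.connectedComponentsWithStats(m)
for i in range(1,n):
    if st[i,4]>80: print(st[i],c[i],ray("wrist",*c[i],.076))
for q in ["vial_red_center"]:
    for d in robot.find_in("wrist",q): print(d["score"],d["location"],proj("wrist",d["location"]))
E
```

```text
[0.54253516 0.3212444  0.15726141] [ 1.79781059e+02 -3.24595515e-03 -6.36685893e+01] 2.8833
[312.08068322 205.23366075] [315.52741718 248.25158411]
[549 120  14  12  96] [555.27083333 125.35416667] [0.69614126 0.173823   0.076     ]
[302 195  20  20 315] [311.48253968 204.64444444] [0.54326148 0.32572601 0.076     ]
[185 196  21  19 306] [195.14379085 204.97385621] [0.49653002 0.41942251 0.076     ]
[216 269  16   8 103] [223.51456311 272.69902913] [0.44296862 0.37172353 0.076     ]
[278 274  19  17 240] [287.14583333 281.80833333] [0.46124341 0.31214119 0.076     ]
0.9 [0.5031, 0.422, 0.0591] [202.6512735  192.74652802]
0.89 [0.4469, 0.3723, 0.0485] [232.69229579 255.92124021]
0.88 [0.5483, 0.3246, 0.0743] [315.47556467 200.17404152]
0.71 [0.4646, 0.313, 0.0551] [289.97464079 267.93949459]
```

View pics/w1.png

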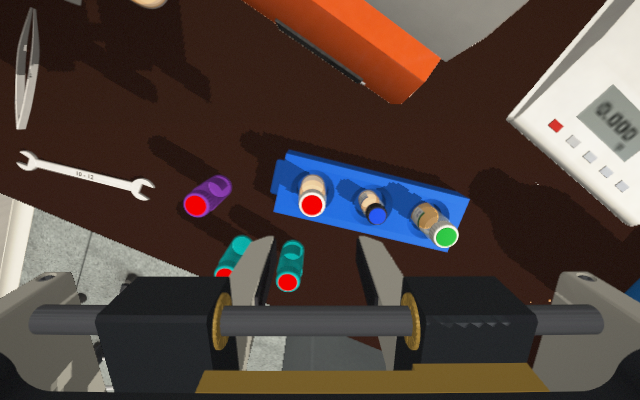

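The wrist view shows the red cap dot at (311,205). That gives (0.543, 0.326), which agrees with the top camera. The blue rack is around it, and the decoys sit outside the rack.

>>> apply_moves(travel=[[0, 0, 30], [0, 0, 60], [0, 0, 60], [0, 0, 60]], delta_rot=[[0, 0, 0], [0, 0, 0], [0, 0, 0], [0, 0, 0]], claw=[118, 118, 118, 118])

```text
clock: 3.32
position: [0.5418, 0.3231, 0.0986]
tool_rot: [179.9, 0.0, -63.5]
contact_force: [0.2, 0.1, 0.3]
opening: 0.05
```

>>> apply_moves(travel=[[-2, -2, 20], [-2, -2, 40], [-2, -2, 60], [-2, -2, 60], [-2, -2, 60]], delta_rot=[[0, 0, 0], [0, 0, 0], [0, 0, 0], [0, 0, 0], [0, 0, 0]], claw=[118, 118, 118, 118, 118])

```text
clock: 3.73
position: [0.5439, 0.3269, 0.0402]
tool_rot: [-179.9, -0.0, -63.5]
contact_force: [0.3, 0.9, 1.1]
opening: 0.05
```

>>> apply_moves(travel=[[0, 0, 0], [0, 0, 0], [0, 0, 0], [0, 0, 0], [0, 0, 0], [0, 0, 0], [0, 0, 0], [0, 0, 0], [0, 0, 0]], delta_rot=[[0, 0, 0], [0, 0, 0], [0, 0, 0], [0, 0, 0], [0, 0, 0], [0, 0, 0], [0, 0, 0], [0, 0, 0], [0, 0, 0]], claw=[200, 200, 200, 200, 200, 200, 200, 200, 200], newtons=15)

```text
clock: 4.48
position: [0.544, 0.3271, 0.0399]
tool_rot: [-179.9, -0.0, -63.5]
contact_force: [-0.4, 0.3, 6.8]
opening: 0.027
```

>>> apply_moves(travel=[[0, 0, -10], [0, 0, -25], [0, 0, -50], [0, 0, -80], [0, 0, -110], [0, 0, -110], [0, 0, -110]], delta_rot=[[0, 0, 0], [0, 0, 0], [0, 0, 0], [0, 0, 0], [0, 0, 0], [0, 0, 0], [0, 0, 0]], claw=[200, 200, 200, 200, 200, 200, 200])

```text
clock: 5.07
position: [0.5444, 0.3275, 0.1514]
tool_rot: [-179.7, -0.0, -63.5]
contact_force: [0.3, -0.4, -0.6]
opening: 0.0266
```

```bash
python3 - <<'E'
from h import *
s=robot.state(); print(s["position"],s["opening"],s["contact_force"])
im=robot.get_image("wrist"); cv2.imwrite("pics/w2.png",im)
print(proj("wrist",s["position"]+[0,0,.036]))
E
```

```text
[0.54439856 0.32747111 0.1513885 ] 0.026635230609549226 [ 0.31558184 -0.44141548 -0.57510794]
[315.1527859  279.90506124]
```

View pics/w2.png

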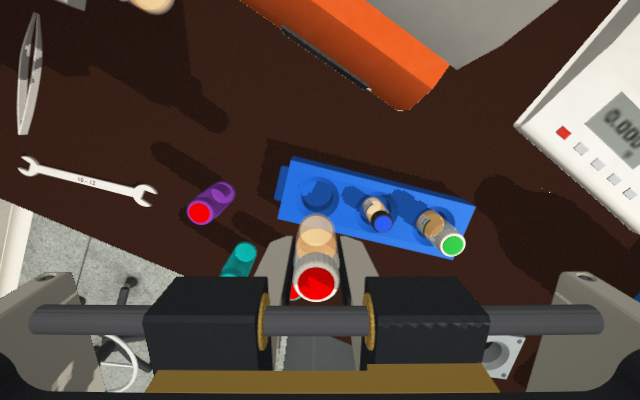

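The vial is held upright: the cap dot is at (316,284) against an expected (315,280). The green and blue vials still stand in the rack. Next I move to a spot short of the well, where the wrist camera can see it.

>>> apply_moves(travel=[[20, 30, 0], [38, 58, 0], [213, 327, 0], [213, 327, 0], [213, 327, 0], [213, 327, 0], [213, 327, 0], [213, 327, 0], [213, 327, 0], [213, 327, 0], [213, 327, 0], [213, 327, 0], [213, 327, 0], [213, 327, 0], [213, 327, 0]], delta_rot=[[0, 0, 0], [0, 0, 0], [0, 0, 0], [0, 0, 0], [0, 0, 0], [0, 0, 0], [0, 0, 0], [0, 0, 0], [0, 0, 0], [0, 0, 0], [0, 0, 0], [0, 0, 0], [0, 0, 0], [0, 0, 0], [0, 0, 0]], claw=[200, 200, 200, 200, 200, 200, 200, 200, 200, 200, 200, 200, 200, 200, 200])

```text
clock: 6.37
position: [0.3459, -0.0087, 0.1483]
tool_rot: [180.0, 0.0, -63.4]
contact_force: [-0.6, -0.5, -0.2]
opening: 0.0269
```

```bash
python3 - <<'E'
from h import *
s=robot.state(); print(s["position"],s["opening"],s["tool_rot"])
im=robot.get_image("wrist"); 
for d in robot.find_in("wrist","well"): print(d["score"],d["location"],proj("wrist",d["location"]))
for w in [(.456,.0405,.03),(.455,.038,.03)]: print(proj("wrist",w))
c=proj("wrist",(.456,.0405,.03)); 
# predicted mouth circle (r 23mm) at the estimate drawn for comparison
for a in np.linspace(0,2*np.pi,24): 
    p=proj("wrist",(.456+.023*np.cos(a),.0405+.023*np.sin(a),.03)); im[int(round(p[1])),int(round(p[0]))]=(0,0,255)
x,y=int(c[0]),int(c[1]);x0=max(0,x-60);y0=max(0,y-50);print(x0,y0)
cv2.imwrite("pics/w3.png",cv2.resize(im[y0:y0+100,x0:x0+120],None,fx=5,fy=5,interpolation=cv2.INTER_CUBIC))
E
```

```text
[ 0.3459354  -0.00869167  0.14833614] 0.026937520841309688 [ 1.79974453e+02  4.68600090e-02 -6.33603272e+01]
0.87 [0.4566, 0.0424, 0.0312] [319.79500209  64.79601658]
[321.36610763  66.68056323]
[323.34135573  69.11546553]
261 16
```

View pics/w3.png

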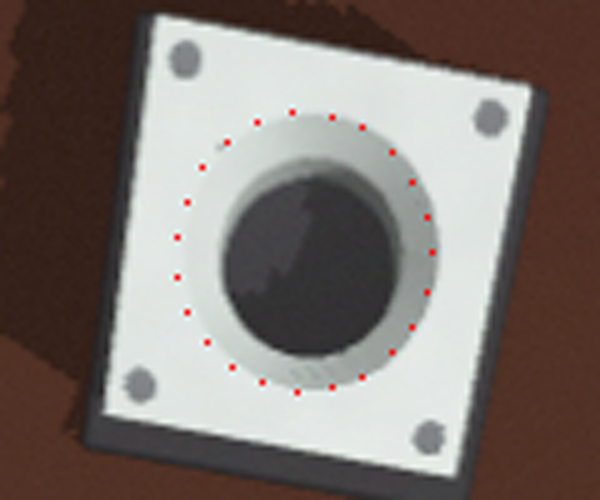

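The predicted 46 mm mouth circle fits the chamfer edge to about 1 mm, so the well position is confirmed.

>>> apply_moves(travel=[[5, -30, 0], [5, -60, 0], [5, -90, 0], [5, -121, 0], [5, -121, 40], [5, -121, 60], [5, -121, 60]], delta_rot=[[0, 0, 0], [0, 0, 0], [0, 0, 0], [0, 0, 0], [0, 0, 0], [0, 0, 0], [0, 0, 0]], claw=[200, 200, 200, 200, 200, 200, 200])

```text
clock: 7.05
position: [0.4532, 0.0415, 0.0846]
tool_rot: [179.6, 0.3, -63.3]
contact_force: [-0.7, -0.1, -0.4]
opening: 0.0266
```

```bash
python3 - <<'E'
from h import *
s=robot.state(); print(s["position"],s["contact_force"])
im=robot.get_image("scene"); print(proj("scene",(.4565,.04,.09)))
cv2.imwrite("pics/s4.png",cv2.resize(im[150:270,330:470],None,fx=4,fy=4,interpolation=cv2.INTER_CUBIC))
E
```

```text
[0.45315328 0.04152749 0.08455534] [-0.66228257 -0.09637429 -0.38159094]
[400.53410543 188.83528667]
```

View pics/s4.png

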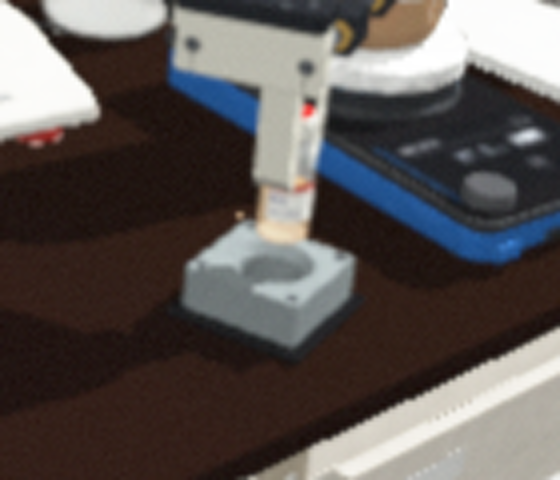

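The vial hangs upright above the well mouth, with its bottom at crop (283,232) and the mouth at (278,265). I'll let it settle and lower it slowly.

>>> apply_moves(travel=[[0, 0, 0], [0, 0, 5], [0, 0, 10]], delta_rot=[[0, 0, 0], [0, 0, 0], [0, 0, 0]], claw=[200, 200, 200])

```text
clock: 7.35
position: [0.4576, 0.0397, 0.08]
tool_rot: [-179.8, -0.1, -63.5]
contact_force: [0.0, -0.3, -0.5]
opening: 0.0266
```

>>> apply_moves(travel=[[0, 0, 8], [0, 0, 16], [0, 0, 24], [0, 0, 30], [0, 0, 35], [0, 0, 37], [0, 0, 37], [0, 0, 37]], delta_rot=[[0, 0, 0], [0, 0, 0], [0, 0, 0], [0, 0, 0], [0, 0, 0], [0, 0, 0], [0, 0, 0], [0, 0, 0]], claw=[200, 200, 200, 200, 200, 200, 200, 200])

```text
clock: 8.02
position: [0.4563, 0.0398, 0.0415]
tool_rot: [180.0, 0.0, -63.5]
contact_force: [0.6, -0.9, -1.1]
opening: 0.0264
```

No contact yet. I'll go 1 mm at a time until it touches.

>>> apply_moves(travel=[[0, 0, 1], [0, 0, 1], [0, 0, 2], [0, 0, 2]], delta_rot=[[0, 0, 0], [0, 0, 0], [0, 0, 0], [0, 0, 0]], claw=[200, 200, 200, 200])

```text
clock: 8.35
position: [0.4567, 0.0398, 0.0407]
tool_rot: [-179.9, -0.0, -63.5]
contact_force: [-3.4, 0.4, 9.6]
opening: 0.0268
```

The floor has been reached: 9.6 N up at the same TCP height as in the rack. Releasing.

>>> apply_moves(travel=[[0, 0, -1], [0, 0, -1], [0, 0, -1], [0, 0, -1], [0, 0, -1], [0, 0, -1]], delta_rot=[[0, 0, 0], [0, 0, 0], [0, 0, 0], [0, 0, 0], [0, 0, 0], [0, 0, 0]], claw=[165, 150, 130, 118, 118, 118])

```text
clock: 8.85
position: [0.4561, 0.0399, 0.0405]
tool_rot: [180.0, 0.0, -63.5]
contact_force: [-0.6, 0.6, -0.2]
opening: 0.0495
```

>>> apply_moves(travel=[[0, 0, -10], [0, 0, -30], [0, 0, -60], [0, 0, -90], [0, 0, -120], [0, 60, -120], [0, 100, -120], [0, 120, -120], [0, 120, -120], [0, 120, -120]], delta_rot=[[0, 0, 0], [0, 0, 0], [0, 0, 0], [0, 0, 0], [0, 0, 0], [0, 0, 0], [0, 0, 0], [0, 0, 0], [0, 0, 0], [0, 0, 0]], claw=[118, 118, 118, 118, 118, 118, 118, 118, 118, 118])

```text
clock: 9.68
position: [0.3477, -0.0142, 0.1608]
tool_rot: [-180.0, -0.0, -63.6]
contact_force: [0.3, 0.2, 0.8]
opening: 0.0501
```

```bash
python3 - <<'E'
from h import *
s=robot.state(); print(s["position"],s["opening"],s["contact_force"])
for c in ["scene","wrist"]:
    im=robot.get_image(c)
    if c=="scene": A=cv2.resize(im[150:280,220:440],None,fx=3,fy=3,interpolation=cv2.INTER_CUBIC)
    else:
        h,sa,v=cv2.split(cv2.cvtColor(im,cv2.COLOR_BGR2HSV))
        m=((((h<8)|(h>172))&(sa>150)&(v>110))*255).astype(np.uint8)
        n,_,st,ce=cv2.connectedComponentsWithStats(m)
        for i in range(1,n):
            if st[i,4]>80: print(st[i],ray("wrist",*ce[i],.076))
    for q in ["vial_red_center","vial_green_center","vial_blue_center"]:
        for d in robot.find_in(c,q): print(c,q,d["score"],d["location"])
cv2.imwrite("pics/s5.png",A); cv2.imwrite("pics/w5.png",im)
E
```

```text
[ 0.34767573 -0.01417889  0.16077511] 0.050052339334724485 [0.32881658 0.24193688 0.75169008]
scene vial_red_center 0.88 [0.4471, 0.3213, 0.0411]
scene vial_red_center 0.81 [0.4254, 0.375, 0.0445]
scene vial_red_center 0.66 [0.448, 0.0474, 0.0567]
scene vial_green_center 0.78 [0.5603, 0.206, 0.0556]
scene vial_blue_center 0.71 [0.5523, 0.2662, 0.048]
[305  52  23  26 454] [0.45533972 0.03889271 0.076     ]
wrist vial_red_center 0.67 [0.4526, 0.0339, 0.0739]
```

View pics/s5.png

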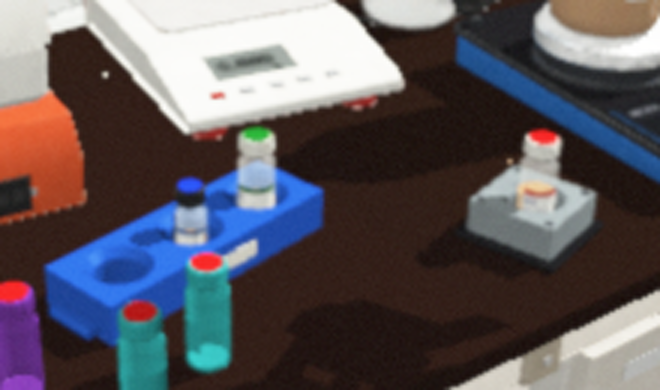

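View pics/w5.png

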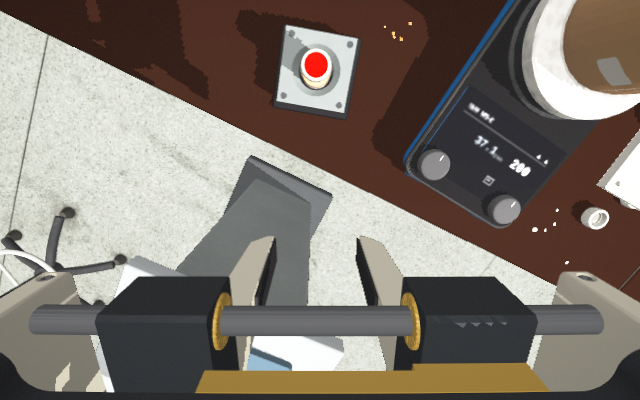

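The red-banded vial stands upright in the well, with its cap dot at wrist (316,65). That gives (0.455, 0.039) at cap height, within 2 mm of the well's axis. The green and blue vials stand undisturbed at scene crop (257,135) and (190,187), and the arm is clear of everything.

```bash
python3 -c "
from bench import robot
print(robot.close_job(), robot.state()['clock'])"
```

```text
the job is handed in; nothing more can be done
the job is handed in; nothing more can be done
```

The red-banded vial is now in the well of the grey block, upright and released. I handed the job in at about 10 s of the 38 s allowed; no verdict is reported.

- **Pick:** I took the white-capped vial with the red dot from the blue rack and left the purple and turquoise look-alikes alone. It was lifted about 11 cm, well clear of the rack.
- **Placing:** I lowered it until it touched the floor of the well. It touched down with the gripper at the height it had in the rack, as expected for fully down, and then I let go.
- **Last checks:** The cap dot measured within about 2 mm of the well's axis. The arm was backed off and touching nothing. The green and blue vials stood upright, within about 4 mm of their starting readings, which is as fine as the detector measures.
- **Disagreement:** The scene-camera detector put the well and the placed vial about 1 cm (up to 17 mm) off. I went by the top and wrist cameras, which agreed with each other.

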